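Find the polisher's loose mounting bolt and hold its dust cap open

ROBOT

A 6-joint arm with a two-finger parallel gripper is mounted at the origin on the work surface. World frame = base frame: x ahead of the robot, y to its left, z up, the work surface at z = 0. Lengths are in m, angles in rad, forces in N, time in s.
With the tool pointing down it reaches from about 0.275 to 0.875 m from the base axis. Payload 12.5 kg.
Tool frame: the origin (TCP) lies at the very end of the fingers, on their centre line; the grasp point (between the pads) lies 19 mm behind it; z points along the fingers, y is the line along which they close (so a half turn about z gives the same grasp; the last joint's range is limited). The gripper opens to 85 mm and grips with 20 to 120 N. Pads are 22 mm wide; open, the fingers measure 114 mm over their backs; the gripper's body (76 mm by 85 mm) begins 54 mm behind the grasp point. The pads swing forward as they close: fully open they stand 13 mm farther back than shut.
Start: joints at [1.113, 0.351, 1.652, -0, 1.139, -0.085], TCP at [0.2, 0.512, 0.231] pointing down, gripper open.
Joint ranges: [-2.75, 2.75], [-0.79, 2.1], [0.01, 2.65], [-1.57, 4.71], [0.07, 3.14], [-2.87, 2.87]. Speed limits (rad/s): [2.22, 2.22, 2.79, 3.14, 3.14, 3.14].

INTERFACE

Orientations are given as a unit quaternion [w, x, y, z].
In Python, from cell import arm gives the robot as it stands. The module is installed in compiled form; this text tells all that it offers.
- The arm moves only by the tool play_rows, never from a script. Its argument "commands" is text: rows parted by semicolons, each of 4 numbers parted by spaces: the shift along the tool's x, y, z in units of 0.2 m (1.0 is 0.2 m), then the turn about the tool's z in units of 90 degrees (1.0 is 90 degrees). A call has 1 to 20 rows; each row is the pose to reach, as a shift and turn from the pose commanded when the call began, along the tool's axes at that moment; what a row does not reach only later rows make up. A row lasts 1/8 s, in which the tool goes at most 62.5 mm and 10.7 degrees, less where a joint would pass 70% of its speed; a pose out of reach is approached as far as the arm can. A call with a number of a shift or a turn outside -1 to 1 is refused whole. A call with a gripper value outside its range is refused whole. "hand" is the closure, from -1 (fully open) to 1 (shut), set as the call begins (left out, the last holds). The fingers move at their own pace and stop on an object; the grip force is fixed at half the most. Time passes only in rows, so rows that repeat a pose let the fingers close. It gives the time, the measured TCP pose, the force, the opening and the grip force at its end, in the units of the state.
- arm.sense(): the state, without advancing time (a new reading comes with each control period).
- arm.snapshot(name): name is "scene" or "top" or "wrist"; returns a dict with "frame" (420x560x3 uint8, blue, green, red), "fx", "fy", "cx", "cy" (pixels), "k1" (the pictures are not rectified: a ray, as slopes to the right and down, at radius r is drawn at 1 + k1 r^2 times it, then the intrinsics apply), "cam_to_world" (4x4, takes a point from camera to world coordinates); the wrist camera has in their place "tool_from_camera" (4x4, takes a point from camera to tool coordinates, whose origin is the TCP and whose axes are the flange's). Camera axes: x right, y up, looking along -z (the intrinsics and any distortion apply to the point x, -y, -z); pixel columns grow to the right and rows downward; lengths in m; the calibration is good to about 2 mm. A picture is of the moment at which its call begins: read the wrist's pose just before it. There is no depth.
- arm.close_job(): hands the job in; it is judged then, once.
The state is a dict: "t": time; "joints": joint angles; "qd": joint speeds; "joint_efforts": joint torques, N m; "position": TCP position; "ee_rot": TCP orientation; "wrist_force": force on the tool from outside, world axes, zero at the start; "ft_torque": the same for the moment, N m; "width": finger opening in m; "finger_force": force on a finger pad.
Only numpy, scipy, OpenCV 4.12 (cv2) and the standard library are available. Lean on these libraries where they do the work, as an engineer would, in place of code of your own. Each camera call takes 0.05 s, during which the arm holds its last target. There are 200 camera calls.

TASK

One of the three red-capped bolts along the front of the bench polisher's base plate has worked loose: tap down on the closed caps one after another until you find the bolt that gives and sinks under the tap. Then lift that bolt's spring cap by its tab until it stands nearly upright, and finish still holding it open in the gripper, so that the jeweller can get a key on the bolt. Leave the caps of the tight bolts shut and do not disturb the hammer, the file block or the tin.

Things in the scene. Friction and masses are not known exactly. Their poses are not given: they have to be found in the camera images.
- plate: Grey steel base plate of a green bench polisher, fixed: 330 mm deep (x), 340 mm wide (y), 10 mm thick. Origin: on the bench under the plate, 140 mm behind its front edge; x points away from the robot, y (left) along the bolt row. The motor (lying along y, top 161 mm above the bench) and two 120 mm buffs stand on the rear, from 65 mm behind the origin. Position and yaw (up to 16 degrees) vary.
- bolt_left: The left one (seen from the robot) of three like mounting bolts in a row, 85 mm in front of the plate's origin, this one 95 mm to the left (+y) of the plate's middle line. Dark steel collar, 45 mm diameter, 30 mm tall, under a red hinged dust cap. Origin: on its axis, level with the plate's top until it sinks; axes as the plate's. One bolt, drawn anew each time, is loose and looks no different; two are tight.
- top_left (a point): Where to tap: centre of the top of the left bolt's red cap, a disc of 45 mm diameter, 7 mm thick, its top 37 mm above the plate when shut. Pressed straight down here, a tight bolt does not give (under 0.5 mm); the loose one gives at about 3.5 N, slides down as far as it is pushed, up to 6 mm, with its collar, cap and hinge, and stays down (8 to 9 N would pull it up). Moves with the cap.
- tab_left (a point): Middle of the ribbed end of the left cap's lifting tab: a flat tongue 14 mm wide (plate y), 7 mm thick, running from the disc to the front (-x), tip 66 mm from the bolt's axis. This point: 50 mm from that axis, 77 mm from the hinge, mid thickness, 33.5 mm above the plate when shut, 30 mm free beneath the tongue (6 mm less each once the bolt has sunk). Moves with the cap.
- hinge_left (a point): Middle of the left cap's hinge axis: 27 mm behind the bolt's axis (plate +x), 34 mm above the plate (28 mm once the bolt has sunk); it runs along the plate's y, so the tab swings up and back towards the motor. Moves only with the bolt, not with the cap.
- cap_left (a joint): Opening angle of the left bolt's cap in rad: 0 shut, 1.57 standing upright, stop at 1.8. A spring shuts it from any angle; lifting it takes about 0.8 N at the tab when shut, rising to about 1.4 N when upright.
- bolt_middle: The middle one (seen from the robot) of three like mounting bolts in a row, 85 mm in front of the plate's origin, this one on the plate's middle line. Dark steel collar, 45 mm diameter, 30 mm tall, under a red hinged dust cap. Origin: on its axis, level with the plate's top until it sinks; axes as the plate's. One bolt, drawn anew each time, is loose and looks no different; two are tight.
- top_middle (a point): Where to tap: centre of the top of the middle bolt's red cap, a disc of 45 mm diameter, 7 mm thick, its top 37 mm above the plate when shut. Pressed straight down here, a tight bolt does not give (under 0.5 mm); the loose one gives at about 3.5 N, slides down as far as it is pushed, up to 6 mm, with its collar, cap and hinge, and stays down (8 to 9 N would pull it up). Moves with the cap.
- tab_middle (a point): Middle of the ribbed end of the middle cap's lifting tab: a flat tongue 14 mm wide (plate y), 7 mm thick, running from the disc to the front (-x), tip 66 mm from the bolt's axis. This point: 50 mm from that axis, 77 mm from the hinge, mid thickness, 33.5 mm above the plate when shut, 30 mm free beneath the tongue (6 mm less each once the bolt has sunk). Moves with the cap.
- hinge_middle (a point): Middle of the middle cap's hinge axis: 27 mm behind the bolt's axis (plate +x), 34 mm above the plate (28 mm once the bolt has sunk); it runs along the plate's y, so the tab swings up and back towards the motor. Moves only with the bolt, not with the cap.
- cap_middle (a joint): Opening angle of the middle bolt's cap in rad: 0 shut, 1.57 standing upright, stop at 1.8. A spring shuts it from any angle; lifting it takes about 0.8 N at the tab when shut, rising to about 1.4 N when upright.
- bolt_right: The right one (seen from the robot) of three like mounting bolts in a row, 85 mm in front of the plate's origin, this one 95 mm to the right (-y) of the plate's middle line. Dark steel collar, 45 mm diameter, 30 mm tall, under a red hinged dust cap. Origin: on its axis, level with the plate's top until it sinks; axes as the plate's. One bolt, drawn anew each time, is loose and looks no different; two are tight.
- top_right (a point): Where to tap: centre of the top of the right bolt's red cap, a disc of 45 mm diameter, 7 mm thick, its top 37 mm above the plate when shut. Pressed straight down here, a tight bolt does not give (under 0.5 mm); the loose one gives at about 3.5 N, slides down as far as it is pushed, up to 6 mm, with its collar, cap and hinge, and stays down (8 to 9 N would pull it up). Moves with the cap.
- tab_right (a point): Middle of the ribbed end of the right cap's lifting tab: a flat tongue 14 mm wide (plate y), 7 mm thick, running from the disc to the front (-x), tip 66 mm from the bolt's axis. This point: 50 mm from that axis, 77 mm from the hinge, mid thickness, 33.5 mm above the plate when shut, 30 mm free beneath the tongue (6 mm less each once the bolt has sunk). Moves with the cap.
- hinge_right (a point): Middle of the right cap's hinge axis: 27 mm behind the bolt's axis (plate +x), 34 mm above the plate (28 mm once the bolt has sunk); it runs along the plate's y, so the tab swings up and back towards the motor. Moves only with the bolt, not with the cap.
- cap_right (a joint): Opening angle of the right bolt's cap in rad: 0 shut, 1.57 standing upright, stop at 1.8. A spring shuts it from any angle; lifting it takes about 0.8 N at the tab when shut, rising to about 1.4 N when upright.
- hammer: Bystander: hammer with a wooden handle, 260 mm long, lying on the bench right of the plate. Origin: about its middle, x axis along the handle towards the head.
- file_block: Bystander: wooden block, foot 75 x 75 mm, 46 mm tall, with needle files standing in it up to 121 mm above the bench, left of the plate. Origin: centre of its underside.
- polish_tin: Bystander: round tin of 64 mm diameter, 50 mm tall, standing left of the plate's front. Origin: centre of its underside.

How it is judged:
By the outcome, as a careful person would: the job done as asked, in the order asked, and still so for the second after the job is handed in, while the arm keeps its last pose, push and grip.
It also fails if it takes over 59 s, if anything falls off the work surface, if the arm or the gripper's body presses on something with over 40 N, if the wrist force passes 120 N, or if a joint passes its speed limit or range.

## Working session

There is one attempt and no reset: what is moved stays moved. The work goes in short steps, Python scripts to look and compute and a tool call to move; the robot and the scene stay as the last step left them, time stands still between calls to the robot, and variables do not carry over. Pictures are saved under pics/ and viewed, at most 10 in all, crops included, and the job is handed in when it is done.

Besides the shell and the picture viewer there is one more tool, called after "Request:" in YAML: its name, and indented under it one key for each argument. play_rows: Moves the arm, as the interface text tells. Its arguments: {"type":"object","properties":{"commands":{"type":"string"},"hand":{"type":"number"}},"required":["commands"]}

```bash
mkdir -p pics; python3 - <<'E'
from cell import arm
import cv2
s=arm.sense(); print({k:s[k] for k in('t','position','ee_rot','wrist_force','width')})
for n in('top','scene'):
    p=arm.snapshot(n); cv2.imwrite(f'pics/{n}0.png',p['frame']); print(n,p['fx'],p['fy'],p['cx'],p['cy'],p['k1'],p['cam_to_world'])
E
```

```text
{'t': 0.0, 'position': array([0.2001498 , 0.51191821, 0.2307341 ]), 'ee_rot': array([-1.71413980e-04,  1.85344206e-01,  9.82673478e-01, -5.76054193e-04]), 'wrist_force': array([-0.53957773,  0.37823685, -0.52868069]), 'width': 0.08541606609678476}
top 419.1937368528863 419.1937368528863 275.0422478130306 205.96973499850967 -0.10528645674292207 [[-0.01150199  0.99862537 -0.0511378   0.49224386]
 [-0.99928258 -0.00963397  0.03662666  0.02424174]
 [ 0.03608365  0.05152239  0.99801975  0.96212057]
 [ 0.          0.          0.          1.        ]]
scene 473.10286239946026 473.10286239946026 273.0595683501106 213.0855520584993 -0.11360865129870971 [[ 1.65444131e-02 -6.87498496e-01  7.25997314e-01  1.38892796e+00]
 [ 9.99708943e-01 -1.37708116e-03 -2.40859554e-02 -3.82683641e-02]
 [ 1.75588154e-02  7.26184496e-01  6.87275612e-01  8.53608928e-01]
 [ 0.00000000e+00  0.00000000e+00  0.00000000e+00  1.00000000e+00]]
```

View pics/top0.png

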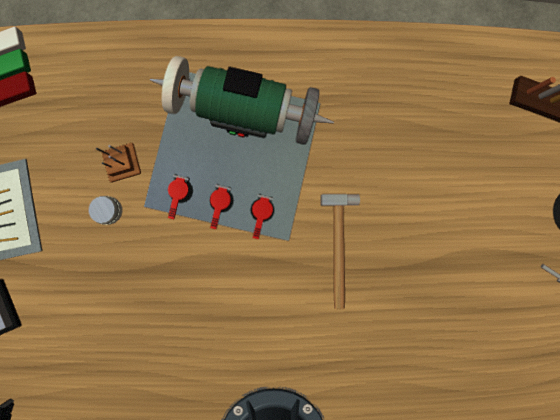

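View pics/scene0.png

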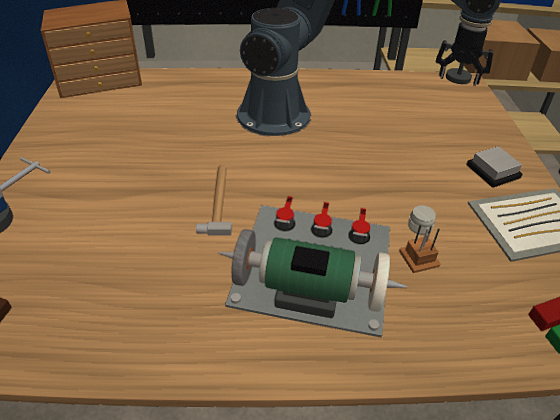

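Top view: red caps at about (179,188), (220,199), (262,208), with tabs pointing down the image to (172,216), (214,226), (257,236). The motor is behind them, the hammer is on the right, and the tin and file block are on the left. The scene view confirms this from behind. Next I'll fit the plate pose from the red blobs.

```bash
cat > h.py <<'E'
import numpy as np, cv2
from scipy.optimize import least_squares
from scipy.spatial.transform import Rotation as R
def proj(p,P,M=None):
    M=p['cam_to_world'] if M is None else M
    c=(np.atleast_2d(P)-M[:3,3])@M[:3,:3]
    u,v=c[:,0]/-c[:,2],-c[:,1]/-c[:,2]; f=1+p['k1']*(u*u+v*v)
    return np.c_[p['cx']+p['fx']*u*f,p['cy']+p['fy']*v*f]
def red(img):
    b,g,r=[img[:,:,i].astype(int) for i in range(3)]
    return ((r>110)&(g<70)&(b<70)).astype(np.uint8)
def rot(): 
    from cell import arm
    s=arm.sense(); return s,R.from_quat(np.roll(s['ee_rot'],-1)).as_matrix()
E
python3 - <<'E'
from cell import arm
from h import *
# cap solid points (disc + tongue), top and side surfaces, local to bolt axis
g=np.array([(x,y,z) for x in np.arange(-66,23,1.) for y in np.arange(-22,23,1.) for z in (40,47.) if x*x+y*y<22.5**2 or(x<0 and abs(y)<=7)])/1000
obs={}
for n in('top','scene'):
    p=arm.snapshot(n); k,l,st,c=cv2.connectedComponentsWithStats(red(p['frame']))
    i=[j for j in range(1,k) if 150<st[j,4]<2000]; print(n,[(st[j,4],c[j].round(1),st[j,:4]) for j in i])
    roi=(c[i,0]>150)&(c[i,0]<400)&(c[i,1]>170)&(c[i,1]<260); i=np.array(i)[roi]
    i=i[np.argsort(c[i,0])]; i=i if n=='top' else i[::-1]
    obs[n]=(p,[c[j] for j in i])
def model(q,n):
    p=obs[n][0]; out=[]
    a=q[2]; Rz=np.array([[np.cos(a),-np.sin(a),0],[np.sin(a),np.cos(a),0],[0,0,1]])
    for y in(.095,0,-.095):
        P=(g+[-.085,y,0])@Rz.T+[q[0],q[1],0]; uv=proj(p,P)
        m=np.zeros((420*4,560*4),np.uint8)
        for z in range(0,1): cv2.fillPoly
        w=np.round(uv*4+1.5).astype(int); m[w[:,1],w[:,0]]=1
        m=cv2.morphologyEx(m,cv2.MORPH_CLOSE,np.ones((15,15),np.uint8)); M=cv2.moments(m,True)
        out.append([(M['m10']/M['m00']-1.5)/4,(M['m01']/M['m00']-1.5)/4])
    return np.array(out)
for ns in(['top'],['scene'],['top','scene']):
    f=lambda q:np.concatenate([(model(q,n)-np.array(obs[n][1])).ravel() for n in ns])
    r=least_squares(f,[.6,.1,-.2],diff_step=.02,x_scale=[.1,.1,.1]); q=r.x; print(ns,q.round(4),r.fun.round(2))
a=q[2]
for nm,y in zip('LMR',(.095,0,-.095)):
    for t,x in(('top',-.085),('tab',-.135),('hinge',-.058)): print(nm,t,(q[:2]+[np.cos(a)*x-np.sin(a)*y,np.sin(a)*x+np.cos(a)*y]).round(4))
np.save('q.npy',q)
E
```

```text
top [(np.int32(482), array([12.6, 85.4]), array([ 0, 73, 28, 27], dtype=int32)), (np.int32(436), array([176.5, 193.3]), array([168, 178,  20,  41], dtype=int32)), (np.int32(441), array([218.6, 203. ]), array([210, 188,  20,  41], dtype=int32)), (np.int32(440), array([261.1, 212.7]), array([252, 198,  21,  41], dtype=int32))]
scene [(np.int32(207), array([285.3, 211.9]), array([276, 200,  18,  20], dtype=int32)), (np.int32(212), array([322.8, 218.3]), array([314, 208,  18,  19], dtype=int32)), (np.int32(222), array([361.1, 224.5]), array([352, 211,  18,  23], dtype=int32)), (np.int32(401), array([549.9, 309.5]), array([536, 297,  24,  26], dtype=int32))]
['top'] [ 0.6424  0.0907 -0.239 ] [ 0.07  0.03  0.06 -0.03 -0.11 -0.03]
['scene'] [ 0.6449  0.0904 -0.2355] [ 0.06  0.06  0.01 -0.12 -0.01  0.04]
['top', 'scene'] [ 0.6431  0.0907 -0.2375] [ 0.16 -0.23  0.14 -0.3  -0.01 -0.39  0.09 -0.34  0.11 -0.61  0.09 -0.46]
L top [0.5829 0.203 ]
L tab [0.5343 0.2148]
L hinge [0.6091 0.1966]
M top [0.5605 0.1107]
M tab [0.5119 0.1224]
M hinge [0.5867 0.1043]
R top [0.5381 0.0183]
R tab [0.4895 0.0301]
R hinge [0.5644 0.012 ]
```

```bash
cat >> h.py <<'E'
q=np.array([.6427,.0907,-.238])
ca,sa=np.cos(q[2]),np.sin(q[2])
def W(x,y,z): return np.array([q[0]+ca*x-sa*y,q[1]+sa*x+ca*y,z])
def to(P):
    s,M=rot(); d=M.T@(P-s['position']); 
    py=np.array([-sa,ca,0]); t=M.T@py; ang=np.arctan2(t[1],t[0])-np.pi/2; ang=(ang+np.pi/2)%np.pi-np.pi/2
    return (d/.2).round(4),(ang/(np.pi/2)).round(4),s['joints'].round(2)
E
python3 - <<'E'
from h import *
print(rot()[1].round(3)); print(to(W(-.085,.095,.231)),to(W(-.085,.095,.07)))
E
```

```text
[[-0.931  0.364 -0.   ]
 [ 0.364  0.931 -0.001]
 [ 0.    -0.001 -1.   ]]
(array([-2.3429e+00, -7.4280e-01,  3.0000e-04]), np.float64(-0.0858), array([ 1.11,  0.35,  1.65,  0.  ,  1.14, -0.08])) (array([-2.3429, -0.7423,  0.8053]), np.float64(-0.0858), array([ 1.11,  0.35,  1.65,  0.  ,  1.14, -0.08]))
```

Request:
play_rows:
  commands: "-0.3 -0.1 0 -0.0858; -0.6 -0.2 0 -0.0858; -0.9 -0.3 0 -0.0858; -1 -0.33 0 -0.0858; -1 -0.33 0 -0.0858"
  hand: 1

```text
t: 0.82
position: [0.3634, 0.377, 0.2312]
ee_rot: [-0.0, 0.12, 0.993, -0.0]
wrist_force: [-0.8, 0.5, 0.1]
width: 0.0
finger_force: 0.0
```

```bash
python3 -c "
from h import *
print(to(W(-.085,.095,.231)))"
```

```text
(array([-1.271e+00, -5.837e-01,  8.000e-04]), np.float64(-0.0016), array([ 0.71,  0.3 ,  1.72, -0.  ,  1.12, -0.62]))
```

Request:
play_rows:
  commands: "-0.3 -0.14 0 0; -0.6 -0.28 0 0; -0.9 -0.42 0 0; -1 -0.55 0 0; -1 -0.58 0 0"

```text
t: 1.45
position: [0.5301, 0.2171, 0.2309]
ee_rot: [-0.0, 0.12, 0.993, -0.0]
wrist_force: [-0.6, 0.3, -0.7]
width: 0.0001
finger_force: 0.0
```

```bash
python3 -c "
from h import *
print(to(W(-.085,.095,.055)))"
```

```text
(array([-0.2716, -0.0057,  0.8792]), np.float64(-0.0012), array([ 0.31,  0.39,  1.59, -0.  ,  1.16, -1.02]))
```

Request:
play_rows:
  commands: "-0.15 0 0.2 0; -0.272 -0.005 0.45 0; -0.272 -0.005 0.7 0; -0.272 -0.005 0.85 0; -0.272 -0.005 0.88 0; -0.272 -0.005 0.88 0; -0.272 -0.005 0.88 0"

```text
t: 2.33
position: [0.5828, 0.2049, 0.0569]
ee_rot: [0.001, 0.119, 0.993, 0.0]
wrist_force: [1.1, 0.3, 0.2]
width: -0.0003
finger_force: 0.0
```

```bash
python3 - <<'E'
from cell import arm
from h import *
print(to(W(-.085,.095,.047)))
s=arm.sense();print(s['wrist_force'],s['position'])
p=arm.snapshot('top')
cv2.imwrite('pics/t1.png',cv2.resize(p['frame'][140:260,120:320],(800,480)))
E
```

```text
(array([-0.0007, -0.0093,  0.0497]), np.float64(0.0003), array([ 0.26,  0.68,  1.59,  0.  ,  0.86, -1.07]))
[1.07552043 0.30715688 0.21772989] [0.58278041 0.20489878 0.05693667]
```

View pics/t1.png

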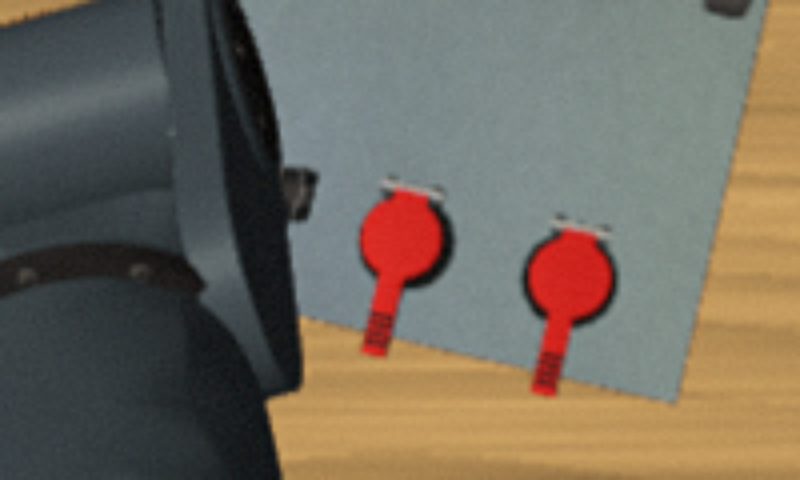

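The arm hides the left bolt; the middle and right caps are visible and shut. Tapping the left bolt now.

Request:
play_rows:
  commands: "0 -0.009 0.02 0; 0 -0.009 0.04 0; 0 -0.009 0.05 0; 0 -0.009 0.055 0; 0 -0.009 0.06 0; 0 -0.009 0.06 0; 0 -0.009 0.06 0"

```text
t: 3.25
position: [0.5818, 0.2025, 0.0432]
ee_rot: [0.0, 0.119, 0.993, -0.0]
wrist_force: [-0.4, -1.5, 1.4]
width: 0.0001
finger_force: 0.8
```

Request:
play_rows:
  commands: "0 0 0.005 0; 0 0 0.01 0; 0 0 0.015 0; 0 0 0.015 0; 0 0 0.015 0"

```text
t: 3.88
position: [0.5819, 0.2025, 0.0409]
ee_rot: [0.0, 0.119, 0.993, 0.0]
wrist_force: [-1.9, -1.5, 8.5]
width: 0.0
finger_force: 4.6
```

```bash
python3 -c "
from h import *
s=rot()[0];print(s['position'],s['wrist_force'],s['joint_efforts'])"
```

```text
[0.58187396 0.20250693 0.04085166] [-1.87666186 -1.45718521  8.53775874] [ 7.16226920e-01 -5.82694387e+01 -2.17454267e+01  2.80198501e-01
 -7.46366959e-01 -1.55453799e-03]
```

Left went from 47 to 41 mm and bottomed out there, so it has apparently sunk. A light tap on the middle cap will give a reference height.

Request:
play_rows:
  commands: "0 0 -0.05 0; 0 0 -0.1 0; 0 0 -0.15 0; 0 0.2 -0.15 0; 0 0.4 -0.15 0; 0 0.475 -0.15 0; 0 0.475 -0.15 0; 0 0.475 -0.15 0"

```text
t: 4.88
position: [0.6039, 0.2937, 0.0702]
ee_rot: [-0.0, 0.119, 0.993, -0.0]
wrist_force: [-0.8, -0.5, 0.0]
width: -0.0001
finger_force: 0.0
```

```bash
python3 -c "
from h import *
print(to(W(-.085,0,.05)));s=rot()[0];print(s['position'],s['wrist_force'])"
```

```text
(array([-0.0033, -0.9407,  0.1017]), np.float64(-0.0004), array([ 0.38,  0.75,  1.42, -0.  ,  0.97, -0.95]))
[0.60393665 0.29370515 0.07024566] [-0.78525993 -0.46993736  0.0057289 ]
```

The tool's y is +world y, so I went left, the wrong way. No contact force showed. I'll check the block, then go back.

```bash
python3 - <<'E'
from cell import arm
import cv2,numpy as np
a=cv2.imread('pics/scene0.png'); b=arm.snapshot('scene')['frame']; cv2.imwrite('pics/s1.png',b)
f=lambda i:cv2.resize(i[150:300,340:480],(392,420))
cv2.imwrite('pics/s1c.png',np.hstack([f(a),f(b)]))
E
```

```text
(no output)
```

View pics/s1c.png

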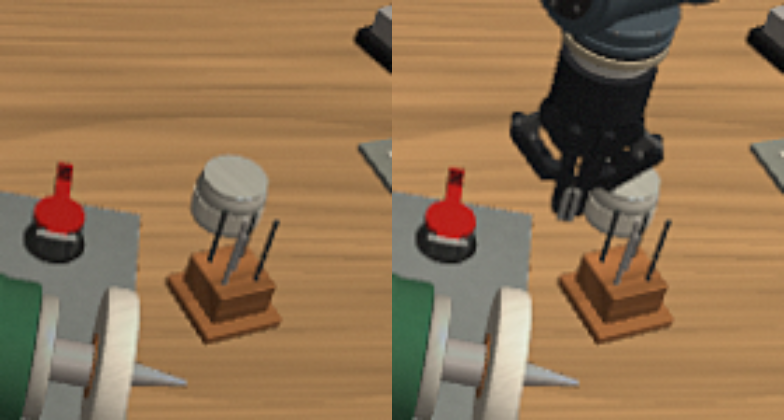

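Before/after crops: block, files and tin haven't moved. The left cap sits about 4 crop px lower on a shorter collar, so it sank. I'll quantify that and refine the left tab position from the same view.

```bash
python3 - <<'E'
from h import *
from cell import arm
for n in('scene0','s1'):
    k,l,st,c=cv2.connectedComponentsWithStats(red(cv2.imread(f'pics/{n}.png'))); print(n,[c[j].round(2) for j in range(1,k) if 150<st[j,4]<300])
p=arm.snapshot('scene'); print(proj(p,[W(-.085,.095,.047),W(-.085,.095,.041)]))
# tab tip corners, wide red mask in top0
print(to(W(-.135,.095,.08)))
a=cv2.imread('pics/top0.png'); f=cv2.resize(a[170:245,160:280],None,fx=6,fy=6,interpolation=cv2.INTER_CUBIC)
p=arm.snapshot('top')
for y in(.095,0,-.095):
    for x in(-.151,-.1075,-.0625):
        for d in(-.007,.007):
            u=proj(p,W(x,y+d,.047))[0]; u=(u-[160,170]+.5)*6-.5; cv2.drawMarker(f,tuple(u.round().astype(int).tolist()),(255,255,0),0,8)
cv2.imwrite('pics/chk.png',f)
E
```

```text
scene0 [array([285.26, 211.9 ]), array([322.74, 218.34]), array([361.1 , 224.43])]
s1 [array([285.46, 211.19]), array([322.76, 218.3 ]), array([360.72, 226.36])]
[[360.97444462 226.10552384]
 [360.61661889 227.84453989]]
(array([ 0.2477, -0.466 , -0.048 ]), np.float64(-0.0007), array([ 0.38,  0.75,  1.42, -0.  ,  0.97, -0.95]))
```

View pics/chk.png

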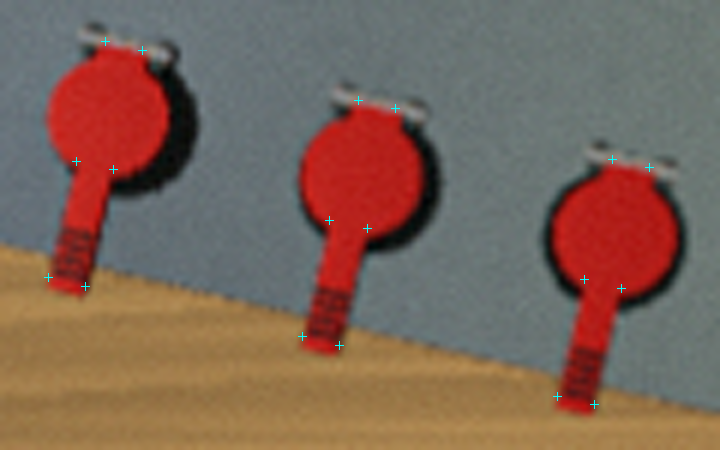

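The left blob dropped 1.9 px against 1.7 px predicted for 6 mm, so the left bolt is the loose one. However, the overlay shows the real caps about 4 mm further forward than my fit. The dark ribs and the red hinge neck biased it, so I'll refit with a fuller mask and model.

```bash
python3 - <<'E'
from cell import arm
from h import *
s=np.arange(-66,28,1.)
g2=[(x,y) for x in s for y in np.arange(-22,23,1.) if x*x+y*y<22.5**2 or(x<0 and abs(y)<=7) or (0<x<26 and abs(y)<=9)]
def blobs(img):
    i=img.astype(int); m=((i[:,:,2]>1.8*i[:,:,1])&(i[:,:,2]>1.6*i[:,:,0])&(i[:,:,2]>45)).astype(np.uint8)
    m=cv2.morphologyEx(m,cv2.MORPH_CLOSE,np.ones((3,3),np.uint8)); return cv2.connectedComponentsWithStats(m)
obs={}
for n in('top','scene'):
    k,l,st,c=blobs(cv2.imread(f'pics/{n}0.png'))
    i=[j for j in range(1,k) if st[j,4]>150 and 150<c[j,0]<400 and 170<c[j,1]<260]; print(n,[(int(st[j,4]),st[j,:4].tolist(),c[j].round(1).tolist()) for j in i])
    i=sorted(i,key=lambda j:c[j,0]*(1 if n=='top' else -1)); obs[n]=(arm.snapshot(n),np.array([c[j] for j in i]))
def model(w,n,area=False):
    p=obs[n][0]; out=[]; a=w[2]; Rz=np.array([[np.cos(a),-np.sin(a),0],[np.sin(a),np.cos(a),0],[0,0,1]])
    for y in(.095,0,-.095):
        m=np.zeros((1680,2240),np.uint8)
        for z in(40,42,44,46,47):
            P=np.array([(x,v,z) for x,v in g2])/1000+[-.085,y,0]; uv=np.round(proj(p,P@Rz.T+[w[0],w[1],0])*4+1.5).astype(int); m[uv[:,1],uv[:,0]]=1
        m=cv2.morphologyEx(m,cv2.MORPH_CLOSE,np.ones((7,7),np.uint8)); M=cv2.moments(m,True)
        out.append([(M['m10']/M['m00']-1.5)/4,(M['m01']/M['m00']-1.5)/4]+([M['m00']/16] if area else []))
    return np.array(out)
for ns in(['top'],['scene'],['top','scene']):
    f=lambda w:np.concatenate([(model(w,n)-obs[n][1]).ravel() for n in ns])
    r=least_squares(f,[.64,.09,-.238],diff_step=.02,x_scale=.1); print(ns,r.x.round(4),r.fun.round(2))
    for n in ns: print(model(r.x,n,1)[:,2].round(0))
E
```

```text
top [(492, [168, 177, 21, 43], [176.5, 194.2]), (493, [210, 187, 21, 42], [218.7, 203.9]), (497, [252, 197, 21, 42], [260.8, 213.6])]
scene [(251, [276, 196, 18, 25], [285.6, 210.6]), (260, [314, 202, 18, 25], [323.1, 217.0]), (267, [352, 208, 18, 26], [361.1, 223.1])]
['top'] [ 0.6394  0.0912 -0.238 ] [ 0.02 -0.01 -0.06  0.04  0.06 -0.01]
[499. 489. 478.]
['scene'] [ 0.6391  0.0918 -0.2345] [ 0.12  0.07 -0.09 -0.09 -0.05  0.02]
[303. 296. 292.]
['top', 'scene'] [ 0.6393  0.0914 -0.2373] [-0.04  0.06 -0.12  0.09  0.02 -0.01  0.07  0.21 -0.13 -0.03 -0.11  0.03]
[498. 489. 478.]
[304. 297. 293.]
```

Both cameras now agree on (0.6393, 0.0914, −0.2373). On to above the left tab.

```bash
sed -i 's/^q=.*/q=np.array([.6393,.0914,-.2373])/' h.py; python3 -c "
from h import *
print(to(W(-.135,.095,.08)))"
```

```text
(array([ 0.2654, -0.4695, -0.048 ]), np.float64(-0.0009), array([ 0.38,  0.75,  1.42, -0.  ,  0.97, -0.95]))
```

Request:
play_rows:
  commands: "0.06 -0.1 -0.048 0; 0.13 -0.25 -0.048 0; 0.2 -0.4 -0.048 0; 0.265 -0.47 -0.048 0; 0.265 -0.47 -0.048 0; 0.265 -0.47 -0.048 0; 0.265 -0.47 -0.048 0"
  hand: 0.2

```text
t: 6.0
position: [0.531, 0.2163, 0.0799]
ee_rot: [0.0, 0.119, 0.993, 0.0]
wrist_force: [0.5, 0.6, -1.3]
width: 0.0343
finger_force: 0.0
```

```bash
python3 - <<'E'
from h import *
from cell import arm
print(to(W(-.135,.095,.0215)))
s,M=rot(); print(s['position'],s['width'])
p=arm.snapshot('wrist'); T=np.eye(4); T[:3,:3]=M; T[:3,3]=s['position']
C=T@p['tool_from_camera']; f=p['frame'].copy()
for x in(-.151,-.135,-.1075):
    for d in(-.007,.007): cv2.drawMarker(f,tuple(proj(p,W(x,.095+d,.041),C)[0].round().astype(int).tolist()),(255,255,0),0,10)
cv2.imwrite('pics/w1.png',f)
E
```

```text
(array([ 0.002 , -0.005 ,  0.2918]), np.float64(-0.0003), array([ 0.31,  0.59,  1.71, -0.  ,  0.85, -1.03]))
[0.53100871 0.21634153 0.07986652] 0.0342974593825152
```

View pics/w1.png

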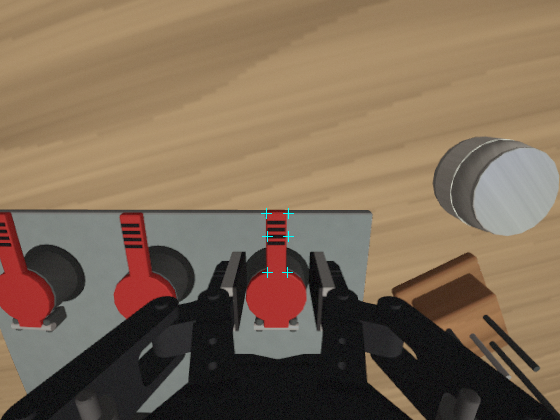

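The wrist view shows the overlay on the left tab, centred between the pads, with tab tip at about (277,212). Descend and grip.

Request:
play_rows:
  commands: "0 -0.003 0.1 0; 0 -0.003 0.2 0; 0 -0.003 0.26 0; 0 -0.003 0.28 0; 0 -0.003 0.295 0; 0 -0.003 0.295 0; 0 -0.003 0.295 0"

```text
t: 6.92
position: [0.5306, 0.2154, 0.0213]
ee_rot: [0.0, 0.119, 0.993, 0.0]
wrist_force: [-0.2, -0.3, -0.6]
width: 0.0341
finger_force: 0.0
```

Request:
play_rows:
  commands: "0 0 0 0; 0 0 0 0; 0 0 0 0; 0 0 0 0"
  hand: 1

```text
t: 7.42
position: [0.5304, 0.2154, 0.021]
ee_rot: [0.0, 0.119, 0.993, 0.0]
wrist_force: [-0.6, 0.5, 2.9]
width: 0.0124
finger_force: 58.5
```

```bash
python3 - <<'E'
from h import *
print(to(W(-.135,.095,.0195)))
s,M=rot(); p=np.array(s['position']); print(p,s['wrist_force'],s['ft_torque'])
h=W(-.058,.095,.038); t0=W(-.135,.095,.0375)
for a in np.radians([0,10,20,30,40,50,60,70,80,85,90]):
    v=np.array([-np.cos(a)*.077+np.sin(a)*.0005,np.sin(a)*.077-np.cos(a)*.0005]); d=W(-.058+v[0],.095,.038+v[1])-t0
    print(int(np.degrees(a)+.5),(M.T@d/.2).round(3))
E
```

```text
(array([0.0002, 0.0002, 0.0077]), np.float64(-0.0005), array([ 0.3 ,  0.68,  1.72,  0.  ,  0.74, -1.03]))
[0.53043695 0.2154182  0.0210409 ] [-0.56110108  0.49820968  2.87744667] [ 0.01025372 -0.01719022 -0.02150892]
0 [0. 0. 0.]
10 [-0.006  0.    -0.067]
20 [-0.024  0.    -0.132]
30 [-0.053  0.    -0.193]
40 [-0.092  0.    -0.248]
50 [-0.14   0.    -0.296]
60 [-0.195  0.    -0.335]
70 [-0.256  0.    -0.363]
80 [-0.321  0.    -0.381]
85 [-0.354  0.    -0.386]
90 [-0.388  0.    -0.387]
```

Request:
play_rows:
  commands: "-0.001 0 -0.022 0; -0.002 0 -0.045 0; -0.006 0 -0.067 0; -0.006 0 -0.067 0"

```text
t: 7.92
position: [0.5315, 0.215, 0.0345]
ee_rot: [0.0, 0.119, 0.993, 0.0]
wrist_force: [3.3, 0.5, -7.2]
width: 0.0124
finger_force: 58.5
```

Force is 7 N, close to what would pull the bolt back up; pad friction is resisting the pivot. I'll ease the grip by commanding a width near the tab's.

Request:
play_rows:
  commands: "0 0 0 0; 0 0 0 0; 0 0 0 0"
  hand: 0.705

```text
t: 8.3
position: [0.5315, 0.215, 0.0342]
ee_rot: [-0.0, 0.119, 0.993, -0.0]
wrist_force: [3.9, 0.1, -6.6]
width: 0.013
finger_force: 45.4
```

```bash
python3 - <<'E'
from h import *
s,M=rot(); print(s['position'],s['wrist_force'],s['ft_torque'],s['width'],s['finger_force'])
E
```

```text
[0.53148777 0.21503217 0.03424514] [ 3.85490432  0.13407706 -6.58953503] [ 0.14616487 -0.20362099 -0.05666131] 0.01301002822935211 45.356301069259644
```

Request:
play_rows:
  commands: "0 0 0 0; 0 0 0 0; 0 0 0 0"
  hand: 0.68

```text
t: 8.68
position: [0.5316, 0.2151, 0.0345]
ee_rot: [0.0, 0.119, 0.993, 0.0]
wrist_force: [2.2, 0.4, -2.6]
width: 0.0138
finger_force: 10.8
```

The grip is down to 11 N and the load to 2.6 N. Continuing the arc.

Request:
play_rows:
  commands: "-0.008 0 -0.033 0; -0.018 0 -0.065 0; -0.031 0 -0.096 0; -0.047 0 -0.126 0; -0.047 0 -0.126 0"

```text
t: 9.3
position: [0.5408, 0.2128, 0.06]
ee_rot: [0.0, 0.119, 0.993, 0.0]
wrist_force: [-2.6, 0.9, 1.2]
width: 0.0139
finger_force: 11.4
```

```bash
python3 - <<'E'
from h import *
from cell import arm
s,M=rot(); print(s['position'],s['wrist_force'],s['ft_torque'],s['width'],s['finger_force'])
p=arm.snapshot('wrist'); T=np.eye(4); T[:3,:3]=M; T[:3,3]=s['position']
C=T@p['tool_from_camera']; f=p['frame'].copy()
a=np.radians(30)
for r in(.05,.077,.093):
    for d in(-.007,.007): cv2.drawMarker(f,tuple(proj(p,W(-.058-r*np.cos(a),.095+d,.038+r*np.sin(a)+.003),C)[0].round().astype(int).tolist()),(255,255,0),0,10)
g=arm.snapshot('scene')['frame'][130:270,300:420]
cv2.imwrite('pics/w2.png',np.hstack([f[100:,130:430],cv2.resize(g,(274,320))]))
E
```

```text
[0.54077499 0.21284355 0.05999795] [-2.61871865  0.88080256  1.23718468] [ 0.0983958   0.23993424 -0.00400898] 0.013850673963175443 11.364010870456696
```

View pics/w2.png

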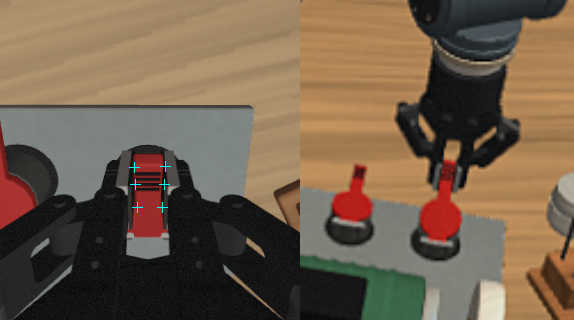

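The tab is held between the pads, cap at about 30°. Continuing.

Request:
play_rows:
  commands: "-0.019 0 -0.028 0; -0.039 0 -0.055 0; -0.062 0 -0.08 0; -0.087 0 -0.103 0; -0.114 0 -0.124 0; -0.142 0 -0.142 0; -0.142 0 -0.142 0"

```text
t: 10.28
position: [0.5689, 0.206, 0.0882]
ee_rot: [0.0, 0.119, 0.993, 0.0]
wrist_force: [-0.7, 0.9, 1.5]
width: 0.0137
finger_force: 11.9
```

```bash
python3 - <<'E'
from h import *
s,M=rot(); print(s['position'],s['wrist_force'],s['ft_torque'],s['width'],s['finger_force'])
g=s['position']+[0,0,.019]; d=g-W(-.058,.095,.038); x=d@[ca,sa,0]
print(np.hypot(x,d[2]),np.degrees(np.arctan2(d[2],-x)))
E
```

```text
[0.56885516 0.20601924 0.08824019] [-0.65555702  0.86265588  1.50612987] [-0.00489767 -0.03455959 -0.0103414 ] 0.0137434560268113 11.94206714630127
0.07870265945504634 61.61455649612704
```

Request:
play_rows:
  commands: "-0.03 0 -0.015 0; -0.061 0 -0.028 0; -0.093 0 -0.038 0; -0.126 0 -0.046 0; -0.155 0 -0.05 0; -0.179 0 -0.051 0; -0.179 0 -0.051 0; -0.179 0 -0.051 0"

```text
t: 11.28
position: [0.6034, 0.1977, 0.0983]
ee_rot: [0.001, 0.119, 0.993, 0.0]
wrist_force: [-1.2, 0.5, 0.6]
width: 0.0136
finger_force: 12.7
```

```bash
python3 - <<'E'
from h import *
from cell import arm
s,M=rot(); print(s['position'],s['wrist_force'],s['ft_torque'],s['width'],s['finger_force'])
g=s['position']+[0,0,.019]; d=g-W(-.058,.095,.038); x=d@[ca,sa,0]
print(np.hypot(x,d[2]),np.degrees(np.arctan2(d[2],-x)))
p=arm.snapshot('wrist'); T=np.eye(4); T[:3,:3]=M; T[:3,3]=s['position']
f=p['frame'].copy()
g=arm.snapshot('scene')['frame'][130:300,270:430]
cv2.imwrite('pics/w3.png',np.hstack([f[100:,130:430],cv2.resize(g,(301,320),interpolation=2)]))
E
```

```text
[0.60336234 0.19766981 0.09829165] [-1.24136568  0.48553231  0.61542699] [-0.12832337  0.08476001  0.02040251] 0.01357377900097398 12.658117711544037
0.0793147044657889 88.61840219804277
```

View pics/w3.png

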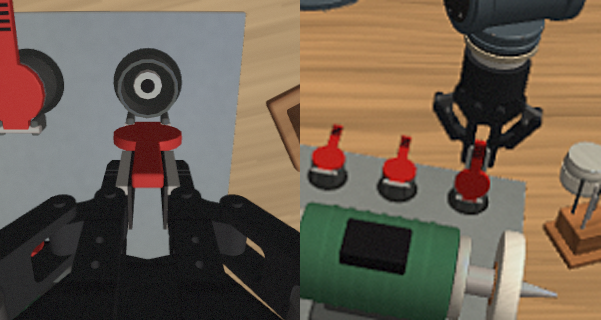

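The left cap stands upright in the gripper, with the bolt head visible at about (147,85) in the crop; the other two caps are shut. Last check: that the 7 N moment didn't pull the bolt back up.

```bash
python3 - <<'E'
from h import *
from cell import arm
n=arm.snapshot('scene')['frame']
c=lambda i:cv2.resize(i[205:255,340:385],(225,250),interpolation=cv2.INTER_CUBIC)
cv2.imwrite('pics/c.png',np.hstack([c(cv2.imread('pics/scene0.png')),c(cv2.imread('pics/s1.png')),c(n)]))
E
```

```text
(no output)
```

View pics/c.png

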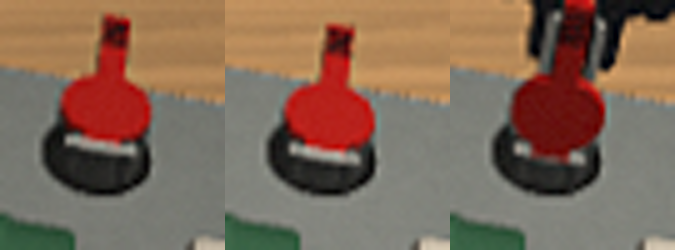

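The hinge bar is at row ~146 before the tap, ~155 sunk, and ~155 now, so the bolt is still down. Handing in.

```bash
python3 -c "
from cell import arm
print(arm.close_job())"
```

```text
the job is handed in; nothing more can be done
None
```

The left bolt was the loose one: it sank about 6 mm under the tap, and its cap was at about 88° and still held in the gripper when I handed the job in at about 11.5 s; the other two caps stayed shut, and the hammer, file block and tin were not touched.

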